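Open the quarter-turn dowel canister

TASK

Open the leaning dowel canister that has the bar-grip cover: turn the cover anticlockwise until you feel it meet its stop, lift it straight off without forcing it against the lugs, and lay it on the black rubber mat. Set it down, do not drop it; it should end lying flat, grip upwards, entirely on the mat, and released. Leave the other things on the bench where they are.

Things in the scene. Friction and masses are not known exactly. Their poses are not given: they have to be found in the camera images.
- canister: White dowel canister (84 mm across) whose cover has a BAR grip; left or right of its neighbour, fixed in a wooden stand. Origin on its axis at the seat: flat top of its metal collar, 135 mm above the bench. Own z runs out along its axis, leaning 0.55 rad from vertical, roughly towards the robot (turned up to 0.3 rad); y level. The collar (108 mm across) is fixed and carries lugs and stops.
- neck_top (a point): Centre of the canister's mouth, 10 mm along the axis from the seat; the neck is 60 mm outside, inside the cover. The collar's clamped angle varies by up to 0.32 rad either way and is NOT reported by any pose: the turn from the start to the stop is anything from about 25 to 75 deg and must be felt. Clockwise there is only a stop, no gap. Do not force: a few newtons at the ears are enough.
- lug_plane (a point): On the axis, level with the tops of the collar's two facing lugs and stops, 15 mm from the seat. Each lug roofs radius 40 to 53 mm over about 66 deg, its underside 8.5 mm from the seat; the cover's ears start under them. Turned anticlockwise seen from outside (right-handed about own +z) the ears come out into gaps, then meet stops: there they are free, with about 8 deg to spare before the lugs.
- cover: Loose grey plastic cover, about 110 g. Origin: centre of its skirt's underside, resting on the seat at the start; own z out of its top. Skirt 72 mm outside, 64 mm inside (2 mm play round the neck), 11 mm deep; top face 16 mm above the origin. At the start its x is within 0.08 rad of the canister's x. With its ears in the gaps it lifts off along the axis: 15 mm clears neck, lugs and stops.
- bar_top (a point): Middle of the top of the cover's straight bar grip, 47 mm above the cover's origin. The bar is 56 mm long along the cover's x, 16 mm wide along its y, and stands 31 mm high on the top face (16 to 47 mm above the origin). Rigid, smooth plastic.
- ear_tip (a point): Tip of one of the cover's two ears, which stick out of the skirt at its +y and -y: 12 mm wide, reaching 47 mm from the axis, 0 to 6 mm above the cover's origin. About 2.5 mm of axial play under the lugs.
- other_canister: The neighbouring canister: the same white body and leaning stand, but with a ROUND knob (34 mm) on its screwed-down cover. Fixed; not part of the job. Origin and axes as for canister; its top reaches 38 mm above the origin along its axis.
- mat: Square black rubber mat, 170 x 170 mm, 4 mm thick, lying fixed on the bench. Origin: centre of its underside; x and y along its edges, z up.
- tape: Bystander: black tape measure, 60 x 32 x 55 mm high, beside the mat. Origin: centre of its underside.
- offcut: Bystander: wood offcut, 130 x 45 x 28 mm high, beside the mat. Origin: centre of its underside, x along its length.
- glue: Bystander: standing white glue bottle, 52 mm across, 150 mm high, between and a little behind the canisters. Origin: centre of its underside.
- screwdriver: Bystander: screwdriver lying at the right. Origin under its middle, x along its length.
- clamp: Bystander: bar clamp lying at the left, 250 mm long. Origin at the middle of its bar, x along the bar.
- screw_tray: Bystander: open grey tray 120 x 160 x 40 mm at the right. Origin: centre of its underside.
Not all that is in view belongs to the job. What is shaped like the cover but pink or turquoise is not meant.

How it is judged:
On the way:
1. the cover is lifted clear of the canister, held in the fingers (z of cover in the frame of canister above 0.03 m and contact force between cover and canister below 0.1 N and contact force between the fingers and cover above 0.5 N), for 0.1 s.
At the end, for the whole second after the job is handed in: The cover lies flat (within 0.08 rad) with its grip upwards on the rubber mat, its centre within 38 mm of the mat's centre along both of the mat's axes (so that it is entirely on the mat), released and at rest (angle between cover's own z axis and vertical below 0.08 rad and height (world z) of cover between 0.001 and 0.008 m and x of cover in the frame of mat between -0.038 and 0.038 m and y of cover in the frame of mat between -0.038 and 0.038 m and linear speed of cover below 0.02 m/s and contact force between the fingers and cover below 0.1 N and contact force between cover and mat above 0.3 N); the robot touches nothing.
It fails at once if the cover is forced: over 60 N between the cover and the canister with its collar (contact force between cover and canister above 60 N).
It fails at once if the cover is dropped: it moves faster than 0.6 m/s while no finger touches it (linear speed of cover above 0.6 m/s and contact force between the fingers and cover below 0.1 N).
It fails at once if a bystander is moved by more than 25 mm (distance of any of tape, offcut, glue, screwdriver, clamp, screw_tray from where it was at the start of the episode above 0.025 m).
It also fails if it takes over 53 s, if anything falls off the work surface, if the arm or the gripper's body presses on something with over 40 N, if the wrist force passes 120 N, or if a joint passes its speed limit or range.

ROBOT

A 7-joint arm with a two-finger parallel gripper is mounted at the origin on the work surface. World frame = base frame: x ahead of the robot, y to its left, z up, the work surface at z = 0. Lengths are in m, angles in rad, forces in N, time in s.
With the tool pointing down it reaches from about 0.4 to 0.85 m from the base axis. Payload 6.9 kg.
Tool frame: the origin (TCP) lies at the very end of the fingers, on their centre line; the grasp point (between the pads) lies 19 mm behind it; z points along the fingers, y is the line along which they close (so a half turn about z gives the same grasp; the last joint's range is limited). The gripper opens to 85 mm and grips with 20 to 120 N. Pads are 22 mm wide; open, the fingers measure 114 mm over their backs; the gripper's body (76 mm by 85 mm) begins 54 mm behind the grasp point. The pads swing forward as they close: fully open they stand 13 mm farther back than shut.
Start: joints at [1.351, 0.507, -0.238, 1.5, 0.126, 1.149, -0.155], TCP at [0.2, -0.592, 0.2] pointing down, gripper open.
Joint ranges: [-3.08, 3.08], [-0.24, 2.05], [-1.43, 1.35], [0, 2.5], [-1.52, 4.66], [0.17, 1.96], [-2.89, 2.89]. Speed limits (rad/s): [2.39, 2.39, 3.14, 3.14, 3.14, 3.14, 3.14].

INTERFACE

Orientations are given as a unit quaternion [x, y, z, w].
In Python, from workcell import env gives the robot as it stands. The module is installed in compiled form; this text tells all that it offers.
- The arm moves only by the tool drive_tool, never from a script. Its argument "targets" is a list that holds one entry, the list of rows, each a list of 6 numbers: the shift along the tool's x, y, z in m, then the turn, a rotation vector about the tool's x, y, z in rad. A call has exactly 10 rows; each row shifts and turns the commanded pose from where the row before left it, along the tool's axes as they then stand; what a row does not reach is not made up. A row lasts 1/8 s, in which the tool goes at most 62.5 mm and 10.7 degrees, less where a joint would pass 70% of its speed; a pose out of reach is approached as far as the arm can. A call is refused whole if a number of a shift passes 0.0625 or a number of a turn 0.188, either way. A call with a gripper value outside its range is refused whole. "claw" is the opening in per cent of the stroke, from 0 (shut) to 100 (fully open), set as the call begins (left out, the last holds). The fingers move at their own pace and stop on an object; the grip force is fixed at half the most. Time passes only in rows, so rows that do not move let the fingers close, or fill a call up. It gives the time, the measured TCP pose, the force, the opening and the grip force at its end, in the units of the state.
- env.state(): the state, without advancing time (a new reading comes with each control period).
- env.snapshot(name): name is "side" or "top" or "wrist"; returns a dict with "color" (420x560x3 uint8, blue, green, red), "fx", "fy", "cx", "cy" (pixels), "rvec" (rotation vector, rad) and "tvec" (3), from world to camera coordinates, as OpenCV has them. Camera axes: x right, y down, z forward; pixel columns grow to the right and rows downward; lengths in m; the calibration is good to about 2 mm. A picture is of the moment at which its call begins. There is no depth.
- env.hand_in(): hands the job in; it is judged then, once.
The state is a dict: "time": time; "q": joint angles; "dq": joint speeds; "joint_torque": joint torques, N m; "position": TCP position; "tcp_rot": TCP orientation; "wrist_force": force on the tool from outside, world axes, zero at the start; "ft_torque": the same for the moment, N m; "finger_gap": finger opening in m; "grip_force": force on a finger pad.
Only numpy, scipy, OpenCV 4.12 (cv2) and the standard library are available. Lean on these libraries where they do the work, as an engineer would, in place of code of your own. Each camera call takes 0.05 s, during which the arm holds its last target. There are 200 camera calls.

## Working session

There is one attempt and no reset: what is moved stays moved. The work goes in short steps, Python scripts to look and compute and a tool call to move; the robot and the scene stay as the last step left them, time stands still between calls to the robot, and variables do not carry over. Pictures are saved under pics/ and viewed, at most 10 in all, crops included, and the job is handed in when it is done.

Besides the shell and the picture viewer there is one more tool, called by a JSON object that holds its "method" and its "body", one argument or row to a line. drive_tool: Moves the arm, as the interface text tells. Its arguments: {"type":"object","properties":{"targets":{"type":"array","items":{"type":"array","items":{"type":"array","items":{"type":"number"}}}},"claw":{"type":"number"}},"required":["targets"]}

```bash
mkdir -p pics
python3 - <<'E'
from workcell import env
import cv2,pickle
s=env.state();print({k:s[k] for k in('time','position','tcp_rot','wrist_force','finger_gap')})
for n in('side','top'):
    d=env.snapshot(n);pickle.dump(d,open(f'pics/{n}.pkl','wb'));cv2.imwrite(f'pics/{n}0.png',d['color'])
    print(n,d['fx'],d['cx'],d['cy'],d['rvec'],d['tvec'])
E
```

```text
{'time': 0.0, 'position': array([ 0.19977356, -0.59165465,  0.19923345]), 'tcp_rot': array([ 9.86763134e-01,  1.62165879e-01, -1.62587091e-04, -8.47681335e-04]), 'wrist_force': array([ 0.18004817, -0.17033377, -0.00370896]), 'finger_gap': 0.0857316298656598}
side 434.6925441918896 281.75478113710517 206.69143362110393 [ 2.33902724 -0.05592624  0.02826552] [-0.53061089  0.10077546  1.15547201]
top 409.0276013507644 278.41121755693314 214.25151067324822 [ 2.23124084 -2.18203543  0.08069974] [-0.02927787  0.53781948  1.20440683]
```

View pics/side0.png

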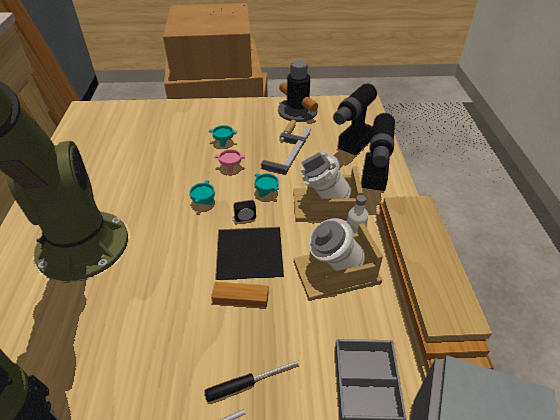

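View pics/top0.png

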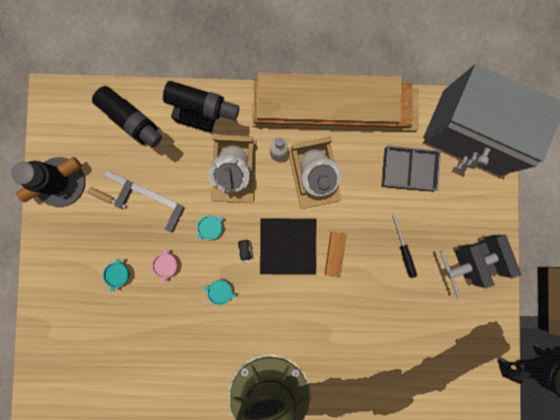

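Candidates: the canister at side (322,172) / top (230,175) and the one at side (335,240) / top (320,178). The first shows a bar and the second a round knob. The pink and turquoise lids lie loose on the bench and aren't meant. The mat is at side (250,252) / top (288,246). I'll enlarge to confirm.

Run:
```python
import cv2,pickle,numpy as np
s=pickle.load(open('pics/side.pkl','rb'))['color'];t=pickle.load(open('pics/top.pkl','rb'))['color']
a=cv2.resize(s[140:210,290:360],(560,560)[:2],interpolation=cv2.INTER_CUBIC)[:, :]
b=cv2.resize(t[140:210,200:270],(560,560),interpolation=cv2.INTER_CUBIC)
a=cv2.resize(a,(400,400));b=cv2.resize(b,(400,400))
for im,x0,y0 in((a,290,140),(b,200,140)):
    for k in range(0,70,10):
        p=int(k*400/70)
        cv2.line(im,(p,0),(p,6),(0,0,255),1);cv2.line(im,(0,p),(6,p),(0,0,255),1)
        cv2.putText(im,str(x0+k),(p,16),0,.35,(0,0,255),1);cv2.putText(im,str(y0+k),(7,p+4),0,.35,(0,0,255),1)
cv2.imwrite('pics/crop1.png',np.hstack([a,b]))
```

```text
(no output)
```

View pics/crop1.png

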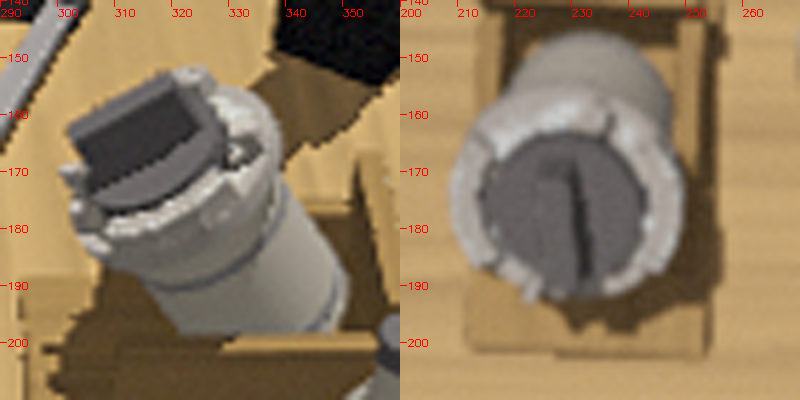

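The left-hand canister (top 229,177) carries the bar, and the mat corners are clear in the top view. Next I'll fit the poses.

```bash
cat > h.py <<'E'
import numpy as np,cv2,pickle
from scipy.optimize import least_squares
from scipy.spatial.transform import Rotation as R
def proj(d,P):
    K=np.array([[d['fx'],0,d['cx']],[0,d['fy'],d['cy']],[0,0,1]])
    return cv2.projectPoints(np.atleast_2d(np.asarray(P,float)),d['rvec'],d['tvec'],K,None)[0][:,0]
def onz(d,uv,z):
    Rm=cv2.Rodrigues(np.asarray(d['rvec']))[0];c=-Rm.T@d['tvec']
    r=Rm.T@np.array([(uv[0]-d['cx'])/d['fx'],(uv[1]-d['cy'])/d['fy'],1]);return c+r*(z-c[2])/r[2]
# canister frame: z leans 0.55 towards -x world turned by yaw; y level
def frame(yaw):
    return R.from_euler('z',yaw)*R.from_euler('y',-0.55)   # z -> (-sin,0,cos)
def ring(r,h,n=72):
    a=np.linspace(0,2*np.pi,n,endpoint=False);return np.c_[r*np.cos(a),r*np.sin(a),0*a+h]
def bar(h=47,a=0.):
    return R.from_euler('z',a).apply(np.array([[x,y,h] for x,y in((-28,-8),(28,-8),(28,8),(-28,8))])/1e3)
def draw(d,p,s,x0,y0,w,hh):
    im=cv2.resize(d['color'][y0:y0+hh,x0:x0+w],None,fx=s,fy=s,interpolation=cv2.INTER_CUBIC)
    F=frame(p[2]);o=np.array([p[0],p[1],0.135])
    for L,c in((ring(.036,.016),(0,255,255)),(ring(.054,0),(0,255,0)),(bar(47,p[3]*1.),(0,0,255)),(bar(16,p[3]),(255,0,255))):
        q=((proj(d,F.apply(L)+o)-[x0,y0]+.5)*s).astype(np.int32);cv2.polylines(im,[q],True,c,1)
    return im
E
python3 - <<'E'
from h import *
t=pickle.load(open('pics/top.pkl','rb'));s=pickle.load(open('pics/side.pkl','rb'))
for n,d in(('t',t),('s',s)): print(n,-cv2.Rodrigues(np.asarray(d['rvec']))[0].T@d['tvec'])
g=cv2.cvtColor(t['color'],6)[200:290,245:330]
m=(g<40).astype(np.uint8);n,l,st,c=cv2.connectedComponentsWithStats(m);i=1+np.argmax(st[1:,4])
ct=max(cv2.findContours((l==i).astype(np.uint8),0,2)[0],key=cv2.contourArea)
bx=cv2.boxPoints(cv2.minAreaRect(ct))+[245,200];P=np.array([onz(t,b,.004) for b in bx])
print('mat',P.round(4).tolist(),P.mean(0),np.linalg.norm(np.diff(P,axis=0),axis=1))
def res(p):
    F=frame(p[2]);o=np.array([p[0],p[1],.135])
    top=proj(t,F.apply(ring(.036,.016))+o);col=proj(t,F.apply(ring(.054,.004))+o)
    b=proj(s,F.apply(bar(47,p[3]))+o)
    e=[top[:,0].min()-214,top[:,0].max()-243.3,top[:,1].max()-191.8, col[:,0].min()-208.7,col[:,0].max()-249.5]
    e+=[b[:,0].min()-301.5,b[:,1].min()-152.5]
    return np.r_[e,p[2]*3,p[3]*5]
x=onz(t,(229,177),.15)
f=least_squares(res,[x[0],x[1],0,0]);print(f.x,f.fun.round(1))
cv2.imwrite('pics/fit1.png',np.hstack([draw(s,f.x,5.71,290,140,70,70),draw(t,f.x,5.71,200,140,70,70)]))
E
```

```text
t [0.4765569  0.00958825 1.23024566]
s [ 0.48967158 -0.78552203  0.87749419]
mat [[0.5234, 0.0344, 0.004], [0.5271, -0.1278, 0.004], [0.3657, -0.1306, 0.004], [0.3625, 0.0306, 0.004]] [ 0.44465989 -0.04837513  0.004     ] [0.16226346 0.1614194  0.1611931 ]
[ 0.63331334  0.11953456  0.00998394 -0.10252007] [ 1.2 -0.9 -1.6  0.2 -0.1 -1.6 -0.3  0.  -0.5]
```

View pics/fit1.png

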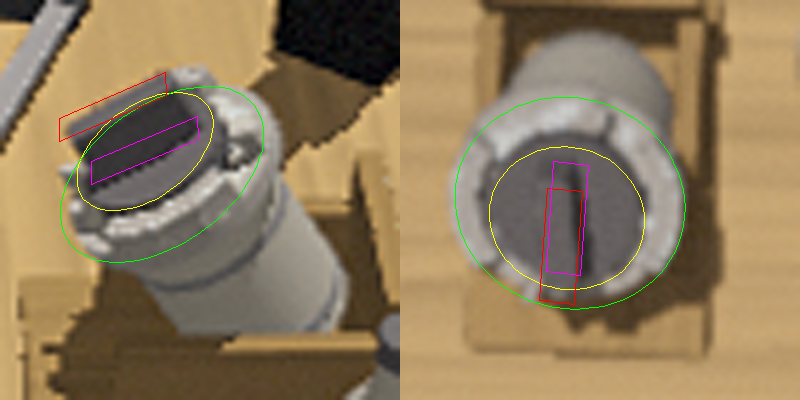

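Run:
```python
from h import *
t=pickle.load(open('pics/top.pkl','rb'));s=pickle.load(open('pics/side.pkl','rb'))
def res(p):
    F=frame(p[2]);o=np.array([p[0],p[1],.135])
    top=proj(t,F.apply(ring(.036,.016))+o);col=proj(t,F.apply(ring(.054,.004))+o);cs=proj(s,F.apply(ring(.054,.0))+o)
    b=proj(s,F.apply(bar(47,p[3]))+o)   # order (-,-),(+,-),(+,+),(-,+)
    e=[top[:,0].min()-213.7,top[:,0].max()-242.8, col[:,1].min()-154.5,col[:,0].min()-208.3,col[:,0].max()-249]
    e+=[cs[:,0].max()-338.8]
    e+=list((b-np.array([[303.5,165.5],[321,155.5],[319.3,152.3],[301.3,162.5]])).ravel())
    return np.r_[e,p[2]*2,(p[3])*4]
f=least_squares(res,[.64,.12,0,0]);print(f.x,f.fun.round(1))
cv2.imwrite('pics/fit2.png',np.hstack([draw(s,f.x,5.71,290,140,70,70),draw(t,f.x,5.71,200,140,70,70)]))
# stand edges of the bar canister in top view: yaw of stand
p=f.x;F=frame(p[2]);o=np.array([p[0],p[1],.135]);print('axis',F.apply([0,0,1]),'point 0.12 out',o+F.apply([0,0,.15]))
```

```text
[ 0.63885993  0.12138789  0.1777322  -0.04515175] [ 1.2 -0.5  0.4 -0.  -0.1 -0.9 -0.4  0.5  0.5 -0.3  0.7 -0.9  0.5 -0.3
  0.4 -0.2]
axis [-0.51445342 -0.09241003  0.85252452] point 0.12 out [0.56169191 0.10752639 0.26287868]
```

View pics/fit2.png

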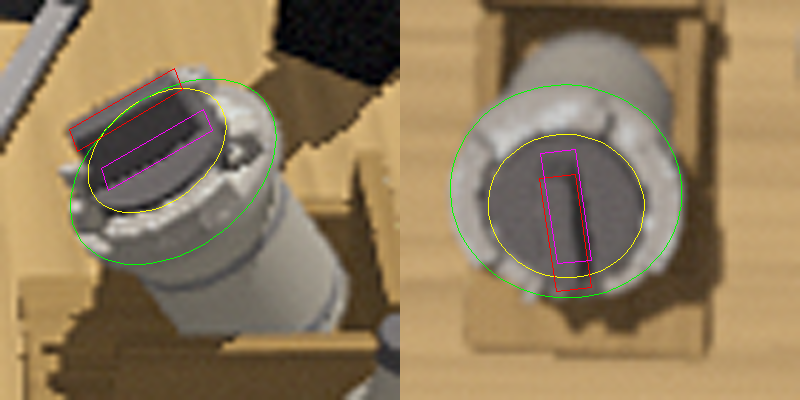

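The fit now lies on both images: seat (0.639, 0.121), bar direction about 0.13 rad. I'll approach to a standoff via a high waypoint and look again from close by.

```bash
cat >> h.py <<'E'
def rows(p0,R0,p1,R1,n):
    r=(R0.inv()*R1).as_rotvec()/n
    S=sum((R.from_rotvec(r*k).as_matrix() for k in range(n)),np.zeros((3,3)))
    return np.r_[np.linalg.solve(S,R0.inv().apply(np.asarray(p1)-p0)),r].round(4)
def after(p,Rr,row,n):
    for _ in range(n): p=p+Rr.apply(row[:3]);Rr=Rr*R.from_rotvec(row[3:])
    return p,Rr
FLIP=R.from_euler('x',np.pi)
def tool(p,h,a=None):  # tool pose with the TCP at height h on the axis, x along bar angle a
    F=frame(p[2]);return np.array([p[0],p[1],.135])+F.apply([0,0,h]),F*R.from_euler('z',p[3] if a is None else a)*FLIP
E
python3 - <<'E'
from h import *
from workcell import env
s=env.state();p0,R0=s['position'],R.from_quat(s['tcp_rot'])
P=[.639,.1214,.178,-.045]
p2,R2=tool(P,.15);
r1=rows(p0,R0,[.42,-.2,.36],R0,8);print(8,r1.tolist())
pa,Ra=after(p0,R0,r1,8);print(12,rows(pa,Ra,p2,R2,12).tolist(),p2)
E
```

```text
8 [0.0417, -0.0376, -0.02, 0.0, 0.0, 0.0]
12 [0.0152, -0.0222, 0.0124, -0.0025, 0.0459, 0.0156] [0.5618357  0.10751783 0.26287868]
```

{"method": "drive_tool", "body": {
  "targets": [
    [[0.0417, -0.0376, -0.02, 0, 0, 0], [0.0417, -0.0376, -0.02, 0, 0, 0], [0.0417, -0.0376, -0.02, 0, 0, 0], [0.0417, -0.0376, -0.02, 0, 0, 0], [0.0417, -0.0376, -0.02, 0, 0, 0], [0.0417, -0.0376, -0.02, 0, 0, 0], [0.0417, -0.0376, -0.02, 0, 0, 0], [0.0417, -0.0376, -0.02, 0, 0, 0], [0.0152, -0.0222, 0.0124, -0.0025, 0.0459, 0.0156], [0.0152, -0.0222, 0.0124, -0.0025, 0.0459, 0.0156]]
  ],
  "claw": 100
}}

```text
time: 1.35
position: [0.4357, -0.147, 0.3356]
tcp_rot: [0.988, 0.147, 0.046, -0.005]
wrist_force: [-0.3, -0.2, -0.3]
finger_gap: 0.0855
grip_force: 0.0
```

{"method": "drive_tool", "body": {
  "targets": [
    [[0.0152, -0.0222, 0.0124, -0.0025, 0.0459, 0.0156], [0.0152, -0.0222, 0.0124, -0.0025, 0.0459, 0.0156], [0.0152, -0.0222, 0.0124, -0.0025, 0.0459, 0.0156], [0.0152, -0.0222, 0.0124, -0.0025, 0.0459, 0.0156], [0.0152, -0.0222, 0.0124, -0.0025, 0.0459, 0.0156], [0.0152, -0.0222, 0.0124, -0.0025, 0.0459, 0.0156], [0.0152, -0.0222, 0.0124, -0.0025, 0.0459, 0.0156], [0.0152, -0.0222, 0.0124, -0.0025, 0.0459, 0.0156], [0.0152, -0.0222, 0.0124, -0.0025, 0.0459, 0.0156], [0.0152, -0.0222, 0.0124, -0.0025, 0.0459, 0.0156]]
  ]
}}

```text
time: 2.6
position: [0.5618, 0.1078, 0.2628]
tcp_rot: [0.96, 0.064, 0.271, -0.03]
wrist_force: [1.2, -1.0, 0.1]
finger_gap: 0.0855
grip_force: 0.0
```

Run:
```python
from h import *
from workcell import env
d=env.snapshot('wrist');pickle.dump(d,open('pics/w1.pkl','wb'))
s=env.state();print(s['time'],s['position'],s['q'].round(2),s['wrist_force'])
P=[.639,.1214,.178,-.045];p2,R2=tool(P,.15)
print((R.from_quat(s['tcp_rot']).inv()*R2).as_rotvec(),p2)
cv2.imwrite('pics/w1.png',draw(d,P,1,0,0,560,420))
```

```text
2.65 [0.56224505 0.1119133  0.26259914] [ 0.27  0.12 -0.6   2.09  0.34  0.42 -2.03] [ 0.61915112  2.9164241  -0.2641999 ]
[-0.00265548 -0.00409051  0.0002487 ] [0.5618357  0.10751783 0.26287868]
```

View pics/w1.png

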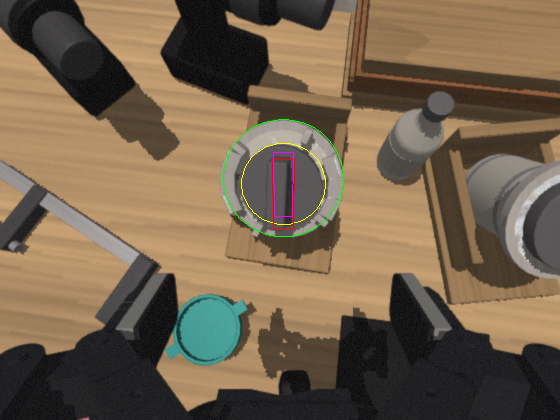

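The wrist view shows the bar at (280,190) and collar centre at (283,179), with the fit close to both. The arm hadn't settled when the picture was taken. I'll turn slightly to find the sign of joint 7, let it settle, then look closer.

{"method": "drive_tool", "body": {
  "targets": [
    [[0, 0, 0, 0, 0, -0.1], [0, 0, 0, 0, 0, 0], [0, 0, 0, 0, 0, 0], [0, 0, 0, 0, 0, 0], [0, 0, 0, 0, 0, 0], [0, 0, 0, 0, 0, 0], [0, 0, 0, 0, 0, 0], [0, 0, 0, 0, 0, 0], [0, 0, 0, 0, 0, 0], [0, 0, 0, 0, 0, 0]]
  ]
}}

```text
time: 3.9
position: [0.5617, 0.1072, 0.2632]
tcp_rot: [0.956, 0.112, 0.271, -0.016]
wrist_force: [0.7, 0.6, -0.7]
finger_gap: 0.0853
grip_force: 0.0
```

Run:
```python
from h import *
from workcell import env
d=env.snapshot('wrist');pickle.dump(d,open('pics/w2.pkl','wb'))
s=env.state();print(s['time'],s['position'],s['q'].round(2),s['wrist_force'])
P=[.639,.1214,.178,-.045]
a=draw(d,P,5,210,100,160,160)[::2,::2];b=cv2.resize(d['color'][100:260,210:370],(400,400),interpolation=cv2.INTER_CUBIC)
for k in range(0,160,20):
    p=int(k*2.5);cv2.putText(b,str(210+k),(p,10),0,.35,(0,0,255),1);cv2.putText(b,str(100+k),(0,p+4),0,.35,(0,0,255),1)
    cv2.line(b,(p,12),(p,18),(0,0,255),1)
cv2.imwrite('pics/w2.png',np.hstack([b,a]))
```

```text
3.95 [0.56170544 0.10724109 0.26321334] [ 0.29  0.12 -0.62  2.09  0.34  0.43 -1.92] [ 0.26553153 -0.80766812  0.0948128 ]
```

View pics/w2.png

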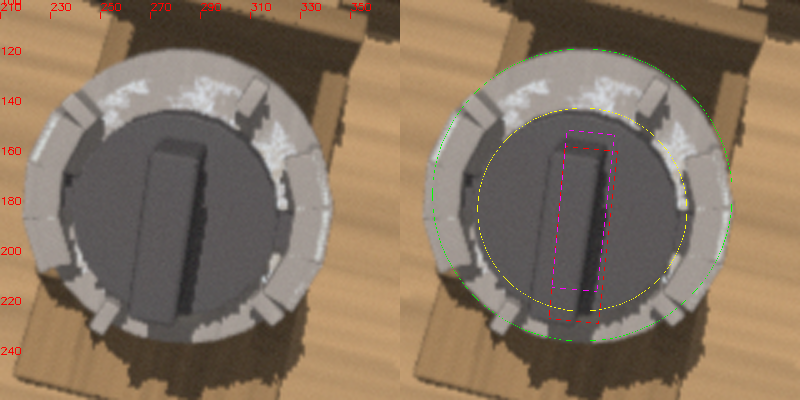

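Run:
```python
from h import *
t,s,w1,w=[pickle.load(open(f'pics/{n}.pkl','rb')) for n in('top','side','w1','w2')]
for z in(.005,.015):
    a=onz(w1,(227,257),z);b=onz(w1,(328,272),z);v=a-b;print('stand front dir yaw',np.arctan2(-v[0],v[1]),(a+b)/2)
def res(p,full=True):
    F=frame(p[2]);o=np.array([p[0],p[1],.135])
    b=proj(w,F.apply(bar(47,p[3]))+o);lug=proj(w,F.apply(ring(.053,.015))+o);col=proj(w,F.apply(ring(.054,0))+o)
    e=list((b-np.array([[281.2,229.2],[288.8,162],[270.4,161.2],[262,227.2]])).ravel())
    e+=[lug[:,0].min()-219.3,lug[:,0].max()-342.5,col[:,1].min()-119.6]
    bs=proj(s,F.apply(bar(47,p[3]))+o)
    es=list((bs-np.array([[303.5,165.5],[321,155.5],[319.3,152.3],[301.3,162.5]])).ravel())
    return np.r_[np.array(e)/3,np.array(es),p[3]*10] if full else (np.round(e,1),np.round(es,1))
f=least_squares(res,[.639,.1214,.17,0]);print(f.x,res(f.x,False))
cv2.imwrite('pics/w3.png',draw(w,f.x,2.5,210,100,160,160))
```

```text
stand front dir yaw -0.009677757288733678 [0.57437193 0.12278117 0.005     ]
stand front dir yaw -0.009677757288734403 [0.57357428 0.12226515 0.015     ]
[0.63773159 0.1224315  0.08184315 0.0222476 ] (array([ 2.5,  0.7,  3.4, -0.7,  0.8, -2.5,  1.9,  0.3, -0.3, -0.6,  0.4]), array([-1.2, -0.5, -0.3, -1.1,  0.1, -1.5, -0.1, -1.1]))
```

Run:
```python
from h import *
t,w=[pickle.load(open(f'pics/{n}.pkl','rb')) for n in('top','w2')]
from math import *
def lines(d,box,z,name,mn):
    x0,y0,x1,y1=box;g=cv2.cvtColor(d['color'],6)[y0:y1,x0:x1]
    g=cv2.resize(g,None,fx=3,fy=3,interpolation=cv2.INTER_CUBIC)
    for l in cv2.createLineSegmentDetector().detect(g)[0][:,0]:
        a=l[:2]/3+[x0,y0];b=l[2:]/3+[x0,y0]
        if np.hypot(*(a-b))<mn: continue
        v=(onz(d,a,z)-onz(d,b,z));an=atan2(v[1],v[0]);an=(an+pi/4)%(pi/2)-pi/4
        if abs(an)<.4: print(name,a.round(),b.round(),round(an,3))
lines(t,(205,130,262,206),.02,'top',13)
lines(w,(200,70,370,300),.02,'wr',35)
```

```text
top [255. 151.] [255. 179.] 0.026
top [216. 140.] [235. 140.] -0.011
top [235. 141.] [252. 141.] -0.002
top [252. 170.] [253. 144.] -0.022
top [217. 156.] [218. 143.] -0.056
top [248. 136.] [217. 134.] -0.031
top [231. 190.] [229. 171.] 0.122
top [252. 203.] [228. 203.] 0.011
top [232. 175.] [234. 188.] 0.151
wr [314.  96.] [257.  82.] -0.031
wr [254.  92.] [354. 117.] -0.027
wr [277. 266.] [316. 276.] -0.019
```

Run:
```python
from h import *
t,s,w=[pickle.load(open(f'pics/{n}.pkl','rb')) for n in('top','side','w2')]
def res(p,full=True):
    F=frame(p[2]);o=np.array([p[0],p[1],.135])
    b=proj(w,F.apply(bar(47,p[3]))+o);lug=proj(w,F.apply(ring(.053,.015))+o);col=proj(w,F.apply(ring(.054,0))+o)
    e=list((b-np.array([[281.2,229.2],[288.8,162],[270.4,161.2],[262,227.2]])).ravel())
    e+=[lug[:,0].min()-219.3,lug[:,0].max()-342.5,col[:,1].min()-119.6]
    bs=proj(s,F.apply(bar(47,p[3]))+o)
    es=list((bs-np.array([[303.5,165.5],[321,155.5],[319.3,152.3],[301.3,162.5]])).ravel())
    return np.r_[np.array(e)/2,np.array(es)] if full else (np.round(e,1),np.round(es,1))
for y in(-.02,.05,.1,.15):
    f=least_squares(lambda q:res([q[0],q[1],y,q[2]]),[.639,.1214,0]);p=[f.x[0],f.x[1],y,f.x[2]];print(np.round(p,4),f.cost,res(p,False))
```

```text
[ 0.6375  0.121  -0.02    0.1103] 6.516217523671533 (array([ 1.1,  1. ,  1.9, -0.6, -0.6, -2.6,  0.6,  0.2,  1.2,  0.3,  0.9]), array([-1.4, -0.8, -0.5, -1.4,  0.1, -1.6, -0.2, -1.3]))
[0.6375 0.1223 0.05   0.0501] 6.229408656263495 (array([ 1.6,  0.9,  2.4, -0.6, -0.1, -2.4,  1.1,  0.3, -0.2, -0.8,  0.6]), array([-1.3, -0.7, -0.4, -1.2,  0. , -1.6, -0.2, -1.3]))
[0.6375 0.1233 0.1    0.0074] 6.724074318070185 (array([ 2. ,  0.9,  2.8, -0.6,  0.2, -2.3,  1.4,  0.4, -1.2, -1.5,  0.5]), array([-1.3, -0.5, -0.3, -1.1,  0. , -1.6, -0.2, -1.2]))
[ 0.6374  0.1242  0.15   -0.0351] 7.825468022758135 (array([ 2.3,  0.8,  3.2, -0.6,  0.5, -2.2,  1.7,  0.6, -2.2, -2.4,  0.3]), array([-1.2, -0.4, -0.3, -1. ,  0. , -1.6, -0.2, -1.2]))
```

```bash
cat >> h.py <<'E'
PC=[.6375,.1215,0.0,.09]
E
python3 - <<'E'
from h import *
from workcell import env
s=env.state();p0,R0=s['position'],R.from_quat(s['tcp_rot'])
p1,R1=tool(PC,.075);p2,R2=tool(PC,.023)
r=rows(p0,R0,p1,R1,7);print(r.tolist());pa,Ra=after(p0,R0,r,7)
print(rows(pa,Ra,p2,R2,6).tolist(),p2,R2.as_quat())
E
```

```text
[-0.0001, -0.0015, 0.0107, -0.0131, -0.0011, 0.0168]
[0.0, -0.0, 0.0086, 0.0, 0.0, 0.0] [0.62547819 0.1215     0.15460806] [0.96145091 0.04329452 0.27127204 0.01221549]
```

{"method": "drive_tool", "body": {
  "targets": [
    [[-0.0001, -0.0015, 0.0107, -0.0131, -0.0011, 0.0168], [-0.0001, -0.0015, 0.0107, -0.0131, -0.0011, 0.0168], [-0.0001, -0.0015, 0.0107, -0.0131, -0.0011, 0.0168], [-0.0001, -0.0015, 0.0107, -0.0131, -0.0011, 0.0168], [-0.0001, -0.0015, 0.0107, -0.0131, -0.0011, 0.0168], [-0.0001, -0.0015, 0.0107, -0.0131, -0.0011, 0.0168], [-0.0001, -0.0015, 0.0107, -0.0131, -0.0011, 0.0168], [0, 0, 0, 0, 0, 0], [0, 0, 0, 0, 0, 0], [0, 0, 0, 0, 0, 0]]
  ]
}}

```text
time: 5.2
position: [0.5984, 0.1211, 0.1991]
tcp_rot: [0.961, 0.043, 0.271, 0.012]
wrist_force: [-0.3, 0.1, -0.0]
finger_gap: 0.0853
grip_force: 0.0
```

Run:
```python
from h import *
from workcell import env
d=env.snapshot('wrist');pickle.dump(d,open('pics/w3.pkl','wb'));s=env.state();print(s['position'],tool(PC,.075)[0],s['wrist_force'])
im=draw(d,PC,1,0,0,560,420);cv2.imwrite('pics/w3.png',im)
```

```text
[0.59839941 0.12101158 0.19910898] [0.59829846 0.1215     0.19893934] [ 0.15215734 -0.38347255  0.40048032]
```

View pics/w3.png

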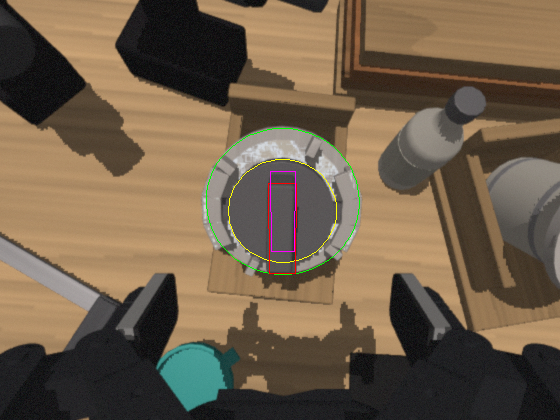

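The overlay sits on the bar, with its top at about (283,228), and the bar is straight in the tool frame. I'll descend and close.

{"method": "drive_tool", "body": {
  "targets": [
    [[0, 0, 0.0087, 0, 0, 0], [0, 0, 0.0087, 0, 0, 0], [0, 0, 0.0087, 0, 0, 0], [0, 0, 0.0087, 0, 0, 0], [0, 0, 0.0087, 0, 0, 0], [0, 0, 0.0085, 0, 0, 0], [0, 0, 0, 0, 0, 0], [0, 0, 0, 0, 0, 0], [0, 0, 0, 0, 0, 0], [0, 0, 0, 0, 0, 0]]
  ]
}}

```text
time: 6.5
position: [0.6256, 0.1213, 0.1546]
tcp_rot: [0.961, 0.043, 0.271, 0.012]
wrist_force: [-0.2, -0.5, 0.1]
finger_gap: 0.0855
grip_force: 0.0
```

{"method": "drive_tool", "body": {
  "targets": [
    [[0, 0, 0, 0, 0, 0], [0, 0, 0, 0, 0, 0], [0, 0, 0, 0, 0, 0], [0, 0, 0, 0, 0, 0], [0, 0, 0, 0, 0, 0], [0, 0, 0, 0, 0, 0], [0, 0, 0, 0, 0, 0], [0, 0, 0, 0, 0, 0], [0, 0, 0, 0, 0, 0], [0, 0, 0, 0, 0, 0]]
  ],
  "claw": 0
}}

```text
time: 7.75
position: [0.6255, 0.1213, 0.1543]
tcp_rot: [0.961, 0.043, 0.271, 0.012]
wrist_force: [-0.1, -0.1, -0.5]
finger_gap: 0.0001
grip_force: 0.0
```

Run:
```python
from h import *
from workcell import env
s=env.state();p,Rr=tool(PC,.023);Rt=R.from_quat(s['tcp_rot'])
print(s['finger_gap'],s['grip_force'],s['position']-p,Rt.inv().apply(s['wrist_force']),Rt.inv().apply(s['ft_torque']),(R.inv(Rr)*Rt).as_rotvec(),s['q'].round(2))
```

```text
7.925855739160384e-05 0.0 [ 5.0600663e-05 -1.5017238e-04 -3.0034540e-04] [-0.3680291   0.03810612  0.40011758] [-0.00527553 -0.56530853 -0.00449597] [-2.91176173e-04 -4.33195681e-05 -1.75153249e-04] [-0.18  0.36 -0.2   2.12  1.05  0.29 -2.8 ]
```

The fingers shut on nothing, so I'll look before doing anything else.

Run:
```python
from h import *
from workcell import env
d=env.snapshot('side');w=env.snapshot('wrist');pickle.dump((d,w),open('pics/sw.pkl','wb'))
s=env.state();p=s['position'];Rt=R.from_quat(s['tcp_rot'])
a=draw(d,PC,4,270,110,100,100)
q=((proj(d,[p,p-Rt.apply([0,0,.019])])-[270,110]+.5)*4).astype(int)
for x,c in zip(q,((255,0,0),(255,255,0))): cv2.circle(a,tuple(map(int,x)),3,c,-1)
b=cv2.resize(w['color'],(400,300));b=np.vstack([b,np.zeros((100,400,3),np.uint8)])
cv2.imwrite('pics/sw.png',np.hstack([a,b]))
```

```text
(no output)
```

View pics/sw.png

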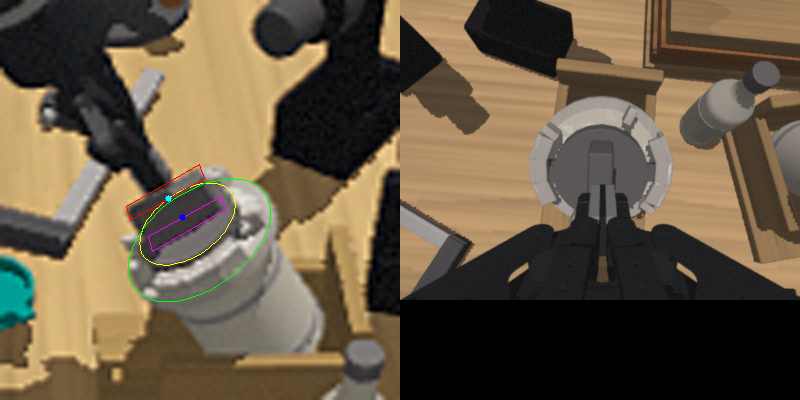

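Run:
```python
from h import *
from workcell import env
d,w=pickle.load(open('pics/sw.pkl','rb'))
s=env.state();p=s['position'];Rt=R.from_quat(s['tcp_rot'])
for b in(0,.01,.019,.03): 
    q=p-Rt.apply([0,0,b]);print(b,proj(w,q).round(),proj(d,q).round(1))
Rm=cv2.Rodrigues(np.asarray(w['rvec']))[0];c=-Rm.T@w['tvec'];print('cam in tool',Rt.inv().apply(c-p),'view dir',Rt.inv().apply(Rm[2]))
a=cv2.resize(w['color'][150:300,205:355],(600,600),interpolation=cv2.INTER_CUBIC)
cv2.imwrite('pics/w4.png',a)
```

```text
0 [[283. 249.]] [[315.  163.8]]
0.01 [[283. 258.]] [[313.2 161.3]]
0.019 [[283. 267.]] [[311.6 159.1]]
0.03 [[283. 278.]] [[309.6 156.3]]
cam in tool [ 0.07821023  0.00043389 -0.17263731] view dir [-3.03402243e-01 -5.46645369e-04  9.52862414e-01]
```

View pics/w4.png

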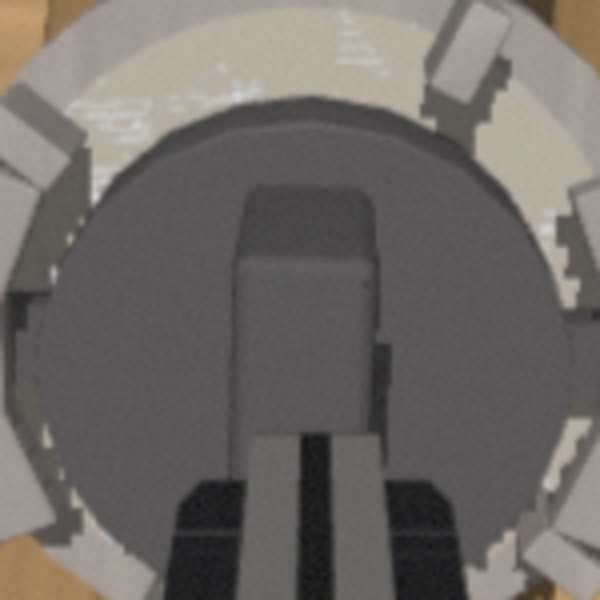

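Run:
```python
from h import *
from workcell import env
d,w=pickle.load(open('pics/sw.pkl','rb'));w3=pickle.load(open('pics/w3.pkl','rb'))
s=env.state();p=s['position'];Rt=R.from_quat(s['tcp_rot'])
Rm=cv2.Rodrigues(np.asarray(w['rvec']))[0]
ct=Rt.inv().apply(-Rm.T@w['tvec']-p)
# tool -> camera fixed transform
M=Rm@Rt.as_matrix();tv=Rm@p+w['tvec']
def pw(P): 
    D=dict(w);D['rvec']=cv2.Rodrigues(M)[0];D['tvec']=tv;return proj(D,P).round().tolist()
for b in(0,.013,.024,.038): print('open',b,pw([[.011,.0427,-b],[.011,-.0427,-b],[-.011,-.0427,-b]]),'shut',pw([[.011,.008,-b],[.011,-.008,-b],[.011,0.002,-b]]))
```

```text
open 0 [[368.0, 229.0], [198.0, 229.0], [201.0, 269.0]] shut [[299.0, 229.0], [267.0, 229.0], [287.0, 229.0]]
open 0.013 [[374.0, 239.0], [192.0, 240.0], [195.0, 281.0]] shut [[300.0, 239.0], [266.0, 239.0], [287.0, 239.0]]
open 0.024 [[379.0, 249.0], [186.0, 249.0], [190.0, 293.0]] shut [[301.0, 249.0], [264.0, 249.0], [287.0, 249.0]]
open 0.038 [[388.0, 263.0], [177.0, 264.0], [182.0, 311.0]] shut [[302.0, 264.0], [263.0, 264.0], [287.0, 264.0]]
```

The images tell me this (no more viewing left):
- The bar overlay is right.
- The shut finger ends appear about 25–33 mm behind the reported TCP, above the bar top.
- The open fingers show the same offset.

I'll probe deeper in stages, using the finger gap as the check.

{"method": "drive_tool", "body": {
  "targets": [
    [[0, 0, 0, 0, 0, 0], [0, 0, 0, 0, 0, 0], [0, 0, 0, 0, 0, 0], [0, 0, 0, 0, 0, 0], [0, 0, 0.003, 0, 0, 0], [0, 0, 0.003, 0, 0, 0], [0, 0, 0.003, 0, 0, 0], [0, 0, 0.003, 0, 0, 0], [0, 0, 0, 0, 0, 0], [0, 0, 0, 0, 0, 0]]
  ],
  "claw": 100
}}

```text
time: 9.1
position: [0.6318, 0.1214, 0.1441]
tcp_rot: [0.961, 0.043, 0.271, 0.012]
wrist_force: [0.3, -1.4, -0.3]
finger_gap: 0.0852
grip_force: 0.0
```

{"method": "drive_tool", "body": {
  "targets": [
    [[0, 0, 0, 0, 0, 0], [0, 0, 0, 0, 0, 0], [0, 0, 0, 0, 0, 0], [0, 0, 0, 0, 0, 0], [0, 0, 0, 0, 0, 0], [0, 0, 0, 0, 0, 0], [0, 0, 0, 0, 0, 0], [0, 0, 0, 0, 0, 0], [0, 0, 0, 0, 0, 0], [0, 0, 0, 0, 0, 0]]
  ],
  "claw": 0
}}

```text
time: 10.35
position: [0.6317, 0.1217, 0.1443]
tcp_rot: [0.961, 0.044, 0.271, 0.012]
wrist_force: [-4.7, 1.0, 5.5]
finger_gap: 0.0134
grip_force: 58.9
```

The fingers now catch only the bar's edge (gap 13 mm), so the finger ends are just below the bar top. I'll reopen and go 18 mm deeper.

{"method": "drive_tool", "body": {
  "targets": [
    [[0, 0, 0, 0, 0, 0], [0, 0, 0, 0, 0, 0], [0, 0, 0, 0, 0, 0], [0, 0, 0, 0, 0, 0], [0, 0, 0.0045, 0, 0, 0], [0, 0, 0.0045, 0, 0, 0], [0, 0, 0.0045, 0, 0, 0], [0, 0, 0.0045, 0, 0, 0], [0, 0, 0, 0, 0, 0], [0, 0, 0, 0, 0, 0]]
  ],
  "claw": 100
}}

```text
time: 11.6
position: [0.6412, 0.1215, 0.1287]
tcp_rot: [0.961, 0.044, 0.271, 0.012]
wrist_force: [0.5, 0.1, -0.5]
finger_gap: 0.0853
grip_force: 0.0
```

{"method": "drive_tool", "body": {
  "targets": [
    [[0, 0, 0, 0, 0, 0], [0, 0, 0, 0, 0, 0], [0, 0, 0, 0, 0, 0], [0, 0, 0, 0, 0, 0], [0, 0, 0, 0, 0, 0], [0, 0, 0, 0, 0, 0], [0, 0, 0, 0, 0, 0], [0, 0, 0, 0, 0, 0], [0, 0, 0, 0, 0, 0], [0, 0, 0, 0, 0, 0]]
  ],
  "claw": 0
}}

```text
time: 12.85
position: [0.6411, 0.1215, 0.129]
tcp_rot: [0.961, 0.043, 0.271, 0.012]
wrist_force: [-4.0, 1.2, 5.3]
finger_gap: 0.015
grip_force: 58.8
```

```bash
cat >> h.py <<'E'
def rep(h=-.007):
    from workcell import env
    s=env.state();Rt=R.from_quat(s['tcp_rot']);F=frame(PC[2]);A=F.inv()*Rt*FLIP.inv()
    pc=F.inv().apply(s['position']-np.array([PC[0],PC[1],.135]))
    print(round(s['time'],2),'pos in can mm',(pc*1e3).round(2),'rot xyz',A.as_euler('xyz').round(3),'F can',F.inv().apply(s['wrist_force']).round(1),'T',F.inv().apply(s['ft_torque']).round(2),'gap',s['finger_gap'],s['grip_force'],'q',s['q'].round(2))
E
python3 -c "
from h import *;rep()"
```

```text
12.85 pos in can mm [-0.04 -0.04 -7.04] rot xyz [-0.   -0.    0.09] F can [-0.6  1.2  6.6] T [-0.21  0.7   0.03] gap 0.014979328704484486 58.80643844604492 q [-0.3   0.41 -0.03  2.11  1.11  0.2  -2.86]
```

Gripped: 15 mm gap, 59 N. I'll ease off 1 mm axially and begin turning anticlockwise.

{"method": "drive_tool", "body": {
  "targets": [
    [[0, 0, -0.0005, 0, 0, 0], [0, 0, -0.0005, 0, 0, 0], [0, 0, 0, 0, 0, -0.04], [0, 0, 0, 0, 0, -0.04], [0, 0, 0, 0, 0, -0.04], [0, 0, 0, 0, 0, -0.04], [0, 0, 0, 0, 0, -0.04], [0, 0, 0, 0, 0, 0], [0, 0, 0, 0, 0, 0], [0, 0, 0, 0, 0, 0]]
  ]
}}

```text
time: 14.1
position: [0.641, 0.1218, 0.1298]
tcp_rot: [0.952, 0.139, 0.269, 0.039]
wrist_force: [3.4, 2.0, 1.9]
finger_gap: 0.0146
grip_force: 58.6
```

```bash
python3 -c "
from h import *;rep()"
```

```text
14.1 pos in can mm [ 0.27  0.28 -6.21] rot xyz [ 0.    -0.001  0.29 ] F can [ 3.9  2.  -0.2] T [ 0.47 -0.29 -0.08] gap 0.01456857333581627 58.57960224151611 q [-0.26  0.41 -0.08  2.11  1.15  0.22 -2.7 ]
```

{"method": "drive_tool", "body": {
  "targets": [
    [[0, 0, 0, 0, 0, -0.03], [0, 0, 0, 0, 0, -0.03], [0, 0, 0, 0, 0, -0.03], [0, 0, 0, 0, 0, -0.03], [0, 0, 0, 0, 0, -0.03], [0, 0, 0, 0, 0, -0.03], [0, 0, 0, 0, 0, 0], [0, 0, 0, 0, 0, 0], [0, 0, 0, 0, 0, 0], [0, 0, 0, 0, 0, 0]]
  ]
}}

```text
time: 15.35
position: [0.6408, 0.1221, 0.1297]
tcp_rot: [0.936, 0.225, 0.264, 0.063]
wrist_force: [3.9, 4.1, 1.8]
finger_gap: 0.0148
grip_force: 58.6
```

```bash
python3 -c "
from h import *;rep()"
```

```text
15.35 pos in can mm [ 0.03  0.59 -6.21] rot xyz [ 0.001 -0.001  0.471] F can [ 4.2  4.1 -0.5] T [ 0.92 -0.47 -0.07] gap 0.01481662530219813 58.63445162773132 q [-0.23  0.41 -0.13  2.11  1.19  0.24 -2.55]
```

{"method": "drive_tool", "body": {
  "targets": [
    [[0, 0, 0, 0, 0, -0.02], [0, 0, 0, 0, 0, -0.02], [0, 0, 0, 0, 0, -0.02], [0, 0, 0, 0, 0, -0.02], [0, 0, 0, 0, 0, 0], [0, 0, 0, 0, 0, 0], [0, 0, 0, 0, 0, 0], [0, 0, 0, 0, 0, 0], [0, 0, 0, 0, 0, 0], [0, 0, 0, 0, 0, 0]]
  ]
}}

```text
time: 16.6
position: [0.6406, 0.122, 0.1296]
tcp_rot: [0.926, 0.262, 0.261, 0.074]
wrist_force: [3.3, 3.9, 0.7]
finger_gap: 0.0148
grip_force: 58.6
```

```bash
python3 -c "
from h import *;rep()"
```

```text
16.6 pos in can mm [-0.22  0.51 -6.25] rot xyz [ 0.001 -0.     0.551] F can [ 3.2  3.9 -1.1] T [ 0.93 -0.35 -0.07] gap 0.014805439605644068 58.6121392250061 q [-0.22  0.41 -0.15  2.11  1.2   0.25 -2.48]
```

{"method": "drive_tool", "body": {
  "targets": [
    [[0, 0, 0, 0, 0, -0.015], [0, 0, 0, 0, 0, -0.015], [0, 0, 0, 0, 0, -0.015], [0, 0, 0, 0, 0, -0.015], [0, 0, 0, 0, 0, -0.015], [0, 0, 0, 0, 0, -0.015], [0, 0, 0, 0, 0, -0.015], [0, 0, 0, 0, 0, 0], [0, 0, 0, 0, 0, 0], [0, 0, 0, 0, 0, 0]]
  ]
}}

```text
time: 17.85
position: [0.6404, 0.1216, 0.1294]
tcp_rot: [0.911, 0.31, 0.257, 0.087]
wrist_force: [2.9, 3.5, 0.9]
finger_gap: 0.015
grip_force: 58.6
```

```bash
python3 -c "
from h import *;rep()"
```

```text
17.85 pos in can mm [-0.44  0.05 -6.32] rot xyz [0.    0.    0.656] F can [ 2.9  3.5 -0.7] T [ 1.14  0.03 -0.01] gap 0.014984603170903605 58.62061142921448 q [-0.2   0.41 -0.17  2.11  1.21  0.26 -2.39]
```

{"method": "drive_tool", "body": {
  "targets": [
    [[0, 0, 0, 0, 0, -0.015], [0, 0, 0, 0, 0, -0.015], [0, 0, 0, 0, 0, -0.015], [0, 0, 0, 0, 0, -0.015], [0, 0, 0, 0, 0, -0.015], [0, 0, 0, 0, 0, -0.015], [0, 0, 0, 0, 0, -0.015], [0, 0, 0, 0, 0, 0], [0, 0, 0, 0, 0, 0], [0, 0, 0, 0, 0, 0]]
  ]
}}

```text
time: 19.1
position: [0.6413, 0.1212, 0.13]
tcp_rot: [0.894, 0.357, 0.252, 0.101]
wrist_force: [3.9, 2.6, 1.1]
finger_gap: 0.0148
grip_force: 58.6
```

```bash
python3 -c "
from h import *;rep()"
```

```text
19.1 pos in can mm [ 0.59 -0.32 -6.23] rot xyz [-0.001 -0.     0.761] F can [ 3.9  2.6 -1.1] T [ 0.94 -0.4  -0.07] gap 0.014844240217780554 58.55987191200256 q [-0.18  0.41 -0.2   2.11  1.23  0.27 -2.3 ]
```

{"method": "drive_tool", "body": {
  "targets": [
    [[0, 0, 0, 0, 0, -0.015], [0, 0, 0, 0, 0, -0.015], [0, 0, 0, 0, 0, -0.015], [0, 0, 0, 0, 0, -0.015], [0, 0, 0, 0, 0, -0.015], [0, 0, 0, 0, 0, -0.015], [0, 0, 0, 0, 0, -0.015], [0, 0, 0, 0, 0, 0], [0, 0, 0, 0, 0, 0], [0, 0, 0, 0, 0, 0]]
  ]
}}

```text
time: 20.35
position: [0.6413, 0.1218, 0.1301]
tcp_rot: [0.873, 0.404, 0.247, 0.114]
wrist_force: [3.9, 4.6, 1.6]
finger_gap: 0.0148
grip_force: 58.6
```

```bash
python3 -c "
from h import *;rep()"
```

```text
20.35 pos in can mm [ 0.69  0.25 -6.14] rot xyz [-0.001 -0.001  0.866] F can [ 4.2  4.6 -0.7] T [ 1.15 -0.43 -0.1 ] gap 0.014780087963913032 58.58809411525726 q [-0.17  0.42 -0.22  2.11  1.24  0.28 -2.2 ]
```

{"method": "drive_tool", "body": {
  "targets": [
    [[0, 0, 0, 0, 0, -0.015], [0, 0, 0, 0, 0, -0.015], [0, 0, 0, 0, 0, -0.015], [0, 0, 0, 0, 0, -0.015], [0, 0, 0, 0, 0, -0.015], [0, 0, 0, 0, 0, -0.015], [0, 0, 0, 0, 0, -0.015], [0, 0, 0, 0, 0, 0], [0, 0, 0, 0, 0, 0], [0, 0, 0, 0, 0, 0]]
  ]
}}

```text
time: 21.6
position: [0.6411, 0.1223, 0.13]
tcp_rot: [0.851, 0.449, 0.241, 0.126]
wrist_force: [3.2, 5.5, 0.6]
finger_gap: 0.0147
grip_force: 58.6
```

```bash
python3 -c "
from h import *;rep()"
```

```text
21.6 pos in can mm [ 0.46  0.81 -6.14] rot xyz [ 0.    -0.002  0.971] F can [ 3.   5.5 -1.2] T [ 1.43 -0.28 -0.26] gap 0.014678809507353984 58.64219784736633 q [-0.15  0.42 -0.24  2.11  1.25  0.29 -2.11]
```

{"method": "drive_tool", "body": {
  "targets": [
    [[0, 0, 0, 0, 0, -0.01], [0, 0, 0, 0, 0, -0.01], [0, 0, 0, 0, 0, -0.01], [0, 0, 0, 0, 0, -0.01], [0, 0, 0, 0, 0, -0.01], [0, 0, 0, 0, 0, 0], [0, 0, 0, 0, 0, 0], [0, 0, 0, 0, 0, 0], [0, 0, 0, 0, 0, 0], [0, 0, 0, 0, 0, 0]]
  ]
}}

```text
time: 22.85
position: [0.6414, 0.1232, 0.1303]
tcp_rot: [0.84, 0.47, 0.238, 0.132]
wrist_force: [5.1, 7.1, -0.1]
finger_gap: 0.0153
grip_force: 59.6
```

```bash
python3 -c "
from h import *;rep()"
```

```text
22.85 pos in can mm [ 0.89  1.7  -6.06] rot xyz [ 0.    -0.003  1.019] F can [ 4.3  7.1 -2.7] T [ 1.84 -0.48 -0.9 ] gap 0.01529830900324249 59.6288126707077 q [-0.14  0.42 -0.25  2.11  1.25  0.29 -2.06]
```

Felt the stop: torque went from -0.1 to -0.9 Nm at about 0.97 rad, a turn of roughly 50°. I'll back off a little.

{"method": "drive_tool", "body": {
  "targets": [
    [[0, 0, 0, 0, 0, 0.02], [0, 0, 0, 0, 0, 0.02], [0, 0, 0, 0, 0, 0.02], [0, 0, 0, 0, 0, 0], [0, 0, 0, 0, 0, 0], [0, 0, 0, 0, 0, 0], [0, 0, 0, 0, 0, 0], [0, 0, 0, 0, 0, 0], [0, 0, 0, 0, 0, 0], [0, 0, 0, 0, 0, 0]]
  ]
}}

```text
time: 24.1
position: [0.6409, 0.1223, 0.1298]
tcp_rot: [0.853, 0.445, 0.241, 0.125]
wrist_force: [2.8, 5.8, 0.8]
finger_gap: 0.0151
grip_force: 58.7
```

```bash
python3 -c "
from h import *;rep()
F=frame(0);Rt=F*R.from_euler('z',.96)*FLIP
for v in([.6,0.6,0],[0,0,1]): print(v,Rt.inv().apply(F.apply(v)).round(2))"
```

```text
24.1 pos in can mm [ 0.16  0.79 -6.17] rot xyz [ 0.    -0.001  0.961] F can [ 2.8  5.8 -0.8] T [ 1.39 -0.18 -0.11] gap 0.015065433088333729 58.69094789028168 q [-0.15  0.42 -0.24  2.11  1.25  0.29 -2.11]
[0.6, 0.6, 0] [ 0.84  0.15 -0.  ]
[0, 0, 1] [-0.  0. -1.]
```

{"method": "drive_tool", "body": {
  "targets": [
    [[0.0006, -0.0002, 0, 0, 0, 0], [0, 0, -0.001, 0, 0, 0], [0, 0, -0.001, 0, 0, 0], [0, 0, -0.001, 0, 0, 0], [0, 0, -0.001, 0, 0, 0], [0, 0, -0.001, 0, 0, 0], [0, 0, -0.001, 0, 0, 0], [0, 0, 0, 0, 0, 0], [0, 0, 0, 0, 0, 0], [0, 0, 0, 0, 0, 0]]
  ]
}}

```text
time: 25.35
position: [0.6376, 0.1224, 0.1346]
tcp_rot: [0.854, 0.445, 0.241, 0.125]
wrist_force: [2.9, 4.7, -0.7]
finger_gap: 0.0149
grip_force: 58.9
```

```bash
python3 -c "
from h import *;rep()"
```

```text
25.35 pos in can mm [-0.12  0.93 -0.39] rot xyz [ 0.001 -0.     0.961] F can [ 2.1  4.7 -2.1] T [ 1.27 -0.09 -0.2 ] gap 0.01488471930512639 58.86341392993927 q [-0.14  0.41 -0.26  2.11  1.22  0.3  -2.09]
```

The cover is coming up freely (axial -2 N, close to its weight). I'll continue lifting along the axis.

{"method": "drive_tool", "body": {
  "targets": [
    [[0, 0, -0.002, 0, 0, 0], [0, 0, -0.002, 0, 0, 0], [0, 0, -0.002, 0, 0, 0], [0, 0, -0.003, 0, 0, 0], [0, 0, -0.003, 0, 0, 0], [0, 0, -0.005, 0, 0, 0], [0, 0, -0.01, 0, 0, 0], [0, 0, -0.01, 0, 0, 0], [0, 0, -0.01, 0, 0, 0], [0, 0, -0.01, 0, 0, 0]]
  ]
}}

```text
time: 26.6
position: [0.6072, 0.1211, 0.1834]
tcp_rot: [0.854, 0.444, 0.24, 0.126]
wrist_force: [0.1, 0.3, -1.3]
finger_gap: 0.0152
grip_force: 59.0
```

Run:
```python
from h import *;rep()
from workcell import env
t=pickle.load(open('pics/top.pkl','rb'))
# mat centre, refined with half-intensity threshold
g=cv2.cvtColor(t['color'],6);g=cv2.resize(g[205:285,250:326],None,fx=4,fy=4,interpolation=cv2.INTER_CUBIC)
ct=max(cv2.findContours((g<75).astype(np.uint8),0,2)[0],key=cv2.contourArea);rc=cv2.minAreaRect(ct)
bx=(cv2.boxPoints(rc)+.5)/4-.5+[250,205];P=np.array([onz(t,b,.004) for b in bx]);m=P.mean(0)
print('mat',m,np.linalg.norm(np.diff(P,axis=0),axis=1),bx.round(1).tolist())
```

```text
26.6 pos in can mm [-0.54 -0.42 57.15] rot xyz [-0.     0.002  0.96 ] F can [-0.6  0.3 -1.2] T [-0.05  0.62 -0.05] gap 0.01521792183530913 58.996567726135254 q [-0.04  0.3  -0.4   2.11  0.97  0.39 -1.86]
mat [ 0.44481214 -0.04762178  0.004     ] [0.1655448  0.16689415 0.16605922] [[259.8, 273.5], [260.2, 218.0], [315.7, 218.3], [315.3, 273.9]]
```

Held clear: the wrist carries about 1.3 N. Next: carry to the mat centre (0.445, -0.048), tool vertical.

Run:
```python
from h import *
from workcell import env
s=env.state();p0,R0=s['position'],R.from_quat(s['tcp_rot'])
R1=R.from_euler('z',.9)*FLIP
r=rows(p0,R0,[.445,-.048,.19],R1,10);print(r.tolist());p,q=after(p0,R0,r,10);print(p,(q.inv()*R1).as_rotvec())
```

```text
[-0.0228, -0.0024, -0.0054, 0.0441, -0.0327, 0.0058]
[ 0.44480312 -0.0475634   0.18985311] [ 1.91391157e-04  5.42210446e-05 -3.88778916e-05]
```

{"method": "drive_tool", "body": {
  "targets": [
    [[-0.0228, -0.0024, -0.0054, 0.0441, -0.0327, 0.0058], [-0.0228, -0.0024, -0.0054, 0.0441, -0.0327, 0.0058], [-0.0228, -0.0024, -0.0054, 0.0441, -0.0327, 0.0058], [-0.0228, -0.0024, -0.0054, 0.0441, -0.0327, 0.0058], [-0.0228, -0.0024, -0.0054, 0.0441, -0.0327, 0.0058], [-0.0228, -0.0024, -0.0054, 0.0441, -0.0327, 0.0058], [-0.0228, -0.0024, -0.0054, 0.0441, -0.0327, 0.0058], [-0.0228, -0.0024, -0.0054, 0.0441, -0.0327, 0.0058], [-0.0228, -0.0024, -0.0054, 0.0441, -0.0327, 0.0058], [-0.0228, -0.0024, -0.0054, 0.0441, -0.0327, 0.0058]]
  ]
}}

```text
time: 27.85
position: [0.4443, -0.0476, 0.1896]
tcp_rot: [0.9, 0.435, -0.001, -0.001]
wrist_force: [-0.1, 0.2, -0.7]
finger_gap: 0.0149
grip_force: 59.0
```

{"method": "drive_tool", "body": {
  "targets": [
    [[0, 0, 0.02, 0, 0, 0], [0, 0, 0.03, 0, 0, 0], [0, 0, 0.03, 0, 0, 0], [0, 0, 0.03, 0, 0, 0], [0, 0, 0.03, 0, 0, 0], [0, 0, 0.02, 0, 0, 0], [0, 0, 0.01, 0, 0, 0], [0, 0, 0, 0, 0, 0], [0, 0, 0, 0, 0, 0], [0, 0, 0, 0, 0, 0]]
  ]
}}

```text
time: 29.1
position: [0.4464, -0.0468, 0.0201]
tcp_rot: [0.9, 0.435, 0.001, 0.0]
wrist_force: [0.1, 0.3, -1.1]
finger_gap: 0.0147
grip_force: 58.9
```

Run:
```python
from h import *
from workcell import env
s=env.state();p0,R0=s['position'],R.from_quat(s['tcp_rot'])
print(p0,R0.apply([0,0,1]),s['wrist_force'],s['finger_gap'],s['q'].round(2))
# check: where is the dark/grey cover vs mat in the top view
t=env.snapshot('top');print(proj(t,[.445,-.048,.004]))
```

```text
[ 0.44635816 -0.04684416  0.02013885] [ 2.32588490e-03  6.18756362e-04 -9.99997104e-01] [ 0.14463276  0.30164069 -1.10841409] 0.014676049675334613 [ 0.43  0.54 -0.55  2.17  0.53  0.56 -1.18]
[[287.91834294 245.7941026 ]]
```

{"method": "drive_tool", "body": {
  "targets": [
    [[0, 0, 0.004, 0, 0, 0], [0, 0, 0.004, 0, 0, 0], [0, 0, 0.003, 0, 0, 0], [0, 0, 0.003, 0, 0, 0], [0, 0, 0.002, 0, 0, 0], [0, 0, 0.002, 0, 0, 0], [0, 0, 0.001, 0, 0, 0], [0, 0, 0, 0, 0, 0], [0, 0, 0, 0, 0, 0], [0, 0, 0, 0, 0, 0]]
  ]
}}

```text
time: 30.4
position: [0.4459, -0.0467, 0.0005]
tcp_rot: [0.9, 0.435, 0.001, -0.0]
wrist_force: [-0.2, -0.2, -1.2]
finger_gap: 0.0149
grip_force: 59.0
```

{"method": "drive_tool", "body": {
  "targets": [
    [[0, 0, 0.0005, 0, 0, 0], [0, 0, 0.0005, 0, 0, 0], [0, 0, 0.0005, 0, 0, 0], [0, 0, 0.0005, 0, 0, 0], [0, 0, 0.0005, 0, 0, 0], [0, 0, 0.0005, 0, 0, 0], [0, 0, 0, 0, 0, 0], [0, 0, 0, 0, 0, 0], [0, 0, 0, 0, 0, 0], [0, 0, 0, 0, 0, 0]]
  ]
}}

```text
time: 31.65
position: [0.4459, -0.0467, -0.0025]
tcp_rot: [0.9, 0.435, 0.001, -0.0]
wrist_force: [0.2, -0.0, -1.2]
finger_gap: 0.0148
grip_force: 58.9
```

{"method": "drive_tool", "body": {
  "targets": [
    [[0, 0, 0.0005, 0, 0, 0], [0, 0, 0.0005, 0, 0, 0], [0, 0, 0.0005, 0, 0, 0], [0, 0, 0, 0, 0, 0], [0, 0, 0, 0, 0, 0], [0, 0, 0, 0, 0, 0], [0, 0, 0, 0, 0, 0], [0, 0, 0, 0, 0, 0], [0, 0, 0, 0, 0, 0], [0, 0, 0, 0, 0, 0]]
  ]
}}

```text
time: 32.9
position: [0.4461, -0.0468, -0.0032]
tcp_rot: [0.9, 0.435, 0.001, 0.0]
wrist_force: [-1.5, -0.6, 14.8]
finger_gap: 0.0149
grip_force: 61.1
```

Contact with the mat at 15 N, at the expected height. Release, then withdraw straight up.

{"method": "drive_tool", "body": {
  "targets": [
    [[0, 0, 0, 0, 0, 0], [0, 0, 0, 0, 0, 0], [0, 0, 0, 0, 0, 0], [0, 0, 0, 0, 0, 0], [0, 0, 0, 0, 0, 0], [0, 0, 0, 0, 0, 0], [0, 0, 0, 0, 0, 0], [0, 0, 0, 0, 0, 0], [0, 0, 0, 0, 0, 0], [0, 0, 0, 0, 0, 0]]
  ],
  "claw": 100
}}

```text
time: 34.15
position: [0.4459, -0.0467, -0.004]
tcp_rot: [0.9, 0.435, 0.001, -0.0]
wrist_force: [-0.2, 0.1, -0.2]
finger_gap: 0.0855
grip_force: 0.0
```

{"method": "drive_tool", "body": {
  "targets": [
    [[0, 0, -0.005, 0, 0, 0], [0, 0, -0.01, 0, 0, 0], [0, 0, -0.02, 0, 0, 0], [0, 0, -0.03, 0, 0, 0], [0, 0, -0.03, 0, 0, 0], [0, 0, -0.03, 0, 0, 0], [0, 0, -0.02, 0, 0, 0], [0, 0, 0, 0, 0, 0], [0, 0, 0, 0, 0, 0], [0, 0, 0, 0, 0, 0]]
  ]
}}

```text
time: 35.4
position: [0.4451, -0.0468, 0.1403]
tcp_rot: [0.9, 0.435, 0.0, -0.001]
wrist_force: [0.3, -0.2, -0.2]
finger_gap: 0.0851
grip_force: 0.0
```

Run:
```python
from h import *
from workcell import env
s=env.state();print(s['position'],s['wrist_force'],s['finger_gap'])
w=env.snapshot('side');pickle.dump(w,open('pics/end.pkl','wb'));w0=pickle.load(open('pics/side.pkl','rb'))
print('expected cover px',proj(w,[[.446,-.047,.02],[.446,-.047,.051]]).round())
# cover in the wrist view: grey pixels (brighter than the black mat) projected on the mat
w=env.snapshot('wrist');pickle.dump(w,open('pics/wend.pkl','wb'))
g=cv2.cvtColor(w['color'],6);u=proj(w,[.446,-.047,.02])[0];print(u,g[int(u[1])-60:int(u[1])+70:10,int(u[0])-100:int(u[0])+101:10])
```

```text
[ 0.44514767 -0.04675451  0.14028101] [ 0.25534987 -0.24538685 -0.15710585] 0.08510224684481099
expected cover px [[250. 247.]
 [249. 239.]]
[283.40469958 188.45367841] [[212  48  48  48  47  45  48  48  44  46  47  46  47  46  49  48  47  49
   47 206 211]
 [ 52  49  50  47  46  50  49  48  44  45  51  51  52  48  44  47  47  46
   45 160 208]
 [ 49  48  46  46  45  49  46  47  50 150 161 154  59  41  52  49  49  44
   48  48 205]
 [ 49  49  51  47  47  44  48  80 158 153  67  80 154 144  47  51  46  47
   49  47  45]
 [ 49  44  47  47  47  49  49 152 154 142 151 139 150 150  58  48  46  50
   43  50  48]
 [ 46  45  51  44  47  65 125 149 150 139 149 130 147 148 147  65  47  47
   47  51  44]
 [ 52  49  51  45  47 145 146 144 145 139 146 130  66 137 145 143  49  46
   46  48  46]
 [ 49  48  47  47  48  36 113 142 119  61  67  66  71  68  68  33  29  46
   48  51  50]
 [ 46  46  44  21  26  28  36  67  69  68  68  68  67  64  36  31  31  29
   28  32  46]
 [202  45  50  28  29  26  35  30  67  64  64  62  66  58  24  30  30  30
   27  30  46]
 [203 200  50  32  22  31  28  30  27  49  66  68  22  26  26  24  32  29
   30 153 188]
 [212 204 201  48  45  47  29  28  25  35  25  30  28  29  31  29  32  30
   96 194 192]
 [208 210 204 201  45  42  24  26  33  28  29  28  24  35  33  30  37  99
   96 198 192]]
```

The wrist view's pixel values show the disc, both ears and the bar centred where expected on the mat, with mat showing all round. The fingers are open and clear.

```bash
python3 -c "
from workcell import env
print(env.hand_in())"
```

```text
the job is handed in; nothing more can be done
None
```

The cover is off the canister and lies released, grip up, near the mat's centre. I turned it about 50° anticlockwise to its stop, set it down at about 15 N, and handed the job in; no verdict came back. I did not re-check the bystanders' positions.

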